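# Snap a stiff press stud shut with pliers

## Task

Pick up the snap pliers by their two handles, bring the jaws round the brass press stud on the tongue of the standing portfolio and squeeze gently until the stud clicks shut, no harder than it needs, and without touching the portfolio with your fingers. Then open the jaws, draw the pliers off and lay them flat on the desk, well clear of the portfolio, setting them down rather than dropping them. Leave the other things on the desk where they are.

Things in the scene. Friction and masses are not known exactly. Their poses are not given: they have to be found in the camera images.
- pliers_grip (a point): Grip point of the loose snap pliers (dark steel jaws, black rubber handles, lying flat, 24 mm thick, 172 mm long): midway between the handles, at their balance point 47 mm behind the pivot, 12 mm above the underside. x points along the pliers to the jaws, z up. Here the outer handle faces are 66 mm apart when sprung open. Each handle is 11 mm thick and runs from 26 to 108 mm behind the pivot.
- pliers: The whole pliers, about 0.16 kg; origin under the pivot, on the underside. A spring holds the handles apart: at the grip point they push about 8 N on each finger when fully open, rising evenly to 13 N when squeezed to 45 mm apart. Squeezed to 61 mm they are held firmly, jaws open; from there to the click they creep about 5 mm forward in the fingers. Each jaw moves 1.17 times as far as its handle.
- pliers_nose (a point): Middle between the two domed steel dies as they stand when closed on the stud, 106 mm ahead of pliers_grip, same axes; jaws end 10 mm further on. When open the dies are 40 mm apart across y and 5 mm further back. The -y die is screw-set and stands in by 0 to 6 mm more, differently each time, not measured: the jaws' true middle and the handle spacing at the click must be found by feel.
- stud (a point): Centre of the brass press stud as it is when shut, 80 mm above the desk, in a tongue (34 mm tall) on the portfolio's edge that faces the robot. x points from the stud towards the portfolio's spine (bring the pliers on along it), y across the boards, z up. The tongue starts 18 mm before the stud and joins the boards 30 mm beyond it.
- portfolio: Portfolio fixed to the desk: two grey boards 135 mm long, 165 mm tall, standing on edge in a steel bookend, hinged at the spine 160 mm beyond the stud; the board on the -y side is fixed, that on the +y side is the cover. Origin on the desk under the stud, axes as stud.
- back_disc (a point): Centre of the outer face of the brass disc (18 mm across) of the fixed half of the stud, where the -y die presses: 7 mm to -y of stud. More than 18 N of a die on it crushes it.
- front_disc (a point): Centre of the outer face of the brass disc (18 mm across) on the swinging cover, where the +y die presses: 7 mm to +y of stud when shut, about 13 mm when open. More than 18 N of a die on it crushes it.
- cover (a joint): Angle of the cover about its upright spine hinge, rad: 0 shut, about 0.04 open (6 mm gap at the stud, kept open by the snap spring). Closing it takes up to about 8 N at the dies, that is about 23 to 25 N on each handle with the pliers' own spring; below 1.3 mm of gap it snaps shut by itself and stays shut.
- mug: mug, a bystander, to be left where it is; origin at its underside
- stapler: stapler, a bystander, to be left where it is; origin at its underside
- sticky_notes: block of sticky notes, a bystander, to be left where it is; origin at its underside
- eraser: eraser, a bystander, to be left where it is; origin at its underside
- ink_bottle: ink bottle, a bystander, to be left where it is; origin at its underside
- binder_clip: binder clip, a bystander, to be left where it is; origin at its underside
There are look-alikes about, which are no part of the job. Leave any red look-alike of the pliers alone. Of the things shaped like the portfolio, the grey one is meant.

How it is judged (in metres and radians):
On the way, in this order (a step that is already met when the one before it is completed fails the run):
1. the pliers are held by the fingers, clear of the desk (height (world z) of pliers_grip above 0.04 m and contact force between the fingers and pliers above 1 N), for 0.2 s.
2. the stud is clicked shut between the dies of the held pliers (value of joint cover below 0.006 rad and distance between pliers_nose and stud below 0.01 m and contact force between the fingers and pliers above 1 N), for 0.1 s.
At the end, for the whole second after the job is handed in: The stud is shut (cover within 0.006 rad of shut), and the pliers lie flat on the desk (within 0.1 rad), at rest and released, not touching the portfolio, their nose over 50 mm from the stud in plan (value of joint cover below 0.006 rad and height (world z) of pliers_grip below 0.018 m and angle between pliers_grip's own z axis and vertical below 0.1 rad and horizontal distance between pliers_nose and stud above 0.05 m and contact force between pliers and portfolio below 0.05 N and linear speed of pliers below 0.02 m/s).
It fails at once if a die presses a disc of the stud with more than 18 N (contact force between pliers and cover_c0 above 18 N or contact force between pliers and portfolio_c0 above 18 N).
It fails at once if the fingers touch the portfolio (contact force between the fingers and portfolio above 1 N).
It fails at once if the pliers are let go above the desk (height (world z) of pliers_grip above 0.035 m and contact force between the fingers and pliers below 0.05 N).
It fails at once if a bystander is moved by more than 20 mm (distance of any of mug, stapler, sticky_notes, eraser, ink_bottle, binder_clip from where it was at the start of the episode above 0.02 m).
It also fails if it takes over 64 s, if anything falls off the work surface, if the arm or the gripper's body presses on something with over 40 N, if the wrist force passes 120 N, or if a joint passes its speed limit or range.

## Robot

A 7-joint arm with a two-finger parallel gripper is mounted at the origin on the work surface; the furniture and walls round the work are solid. World frame = base frame: x ahead of the robot, y to its left, z up, the work surface at z = 0. Lengths are in mm, angles in rad, forces in N, time in s.
With the tool pointing down it reaches from about 425 to 875 mm from the base axis. Payload 4.7 kg.
Tool frame: the origin (TCP) lies midway between the tips of the shut fingers; the grasp point (between the pads) lies 19 mm behind it; z points along the fingers, y is the line along which they close (so a half turn about z gives the same grasp; the last joint's range is limited). The gripper opens to 87 mm and grips with 3 to 60 N. Pads are 19 mm wide; open, the fingers measure 117 mm over their backs; the gripper's body (75 mm by 190 mm) begins 51 mm behind the grasp point.
Start: joints at [1.302, 0.321, -0.07, 1.45, 0.023, 1.371, -0.057], TCP at [181.359, -624.207, 222.587] pointing down, gripper open.
Joint ranges: [-2.86, 2.86], [-0.3, 2.09], [-1.38, 1.24], [0.06, 2.45], [-1.56, 4.7], [0.09, 2.05], [-2.69, 2.69]. Speed limits (rad/s): [2.57, 2.57, 3.14, 3.14, 3.14, 3.14, 3.14].

## Interface

Orientations are given as a unit quaternion [x, y, z, w].
In Python, from plant import env gives the robot as it stands. The module is installed in compiled form; this text tells all that it offers.
- The arm moves only by the shell command python3 -m pendant 'ROWS' [OPENING]. ROWS is text: rows parted by semicolons, each of 4 numbers parted by spaces: the shift along the tool's x, y, z scaled (see below), then the turn about the tool's z scaled (see below). A call has 1 to 20 rows; each row shifts and turns the commanded pose from where the row before left it, along the tool's axes as they then stand; what a row does not reach is not made up. The controller multiplies each number of a shift by 0.04 m and each number of a turn by 0.1 rad. A row lasts 1/12 s, in which the tool goes at most 41.7 mm and 7.16 degrees, less where a joint would pass 70% of its speed; a pose out of reach is approached as far as the arm can. A call with a number of a shift or a turn outside -1 to 1 is refused whole. A call with a gripper value outside its range is refused whole. OPENING is the opening, from 0 (shut) to 1 (fully open), set as the call begins (- or left out, the last holds). The fingers move at their own pace and stop on an object; the grip force is fixed at half the most. Time passes only in rows, so rows that do not move let the fingers close. It gives the time, the measured TCP pose, the force, the opening and the grip force at its end, in the units of the state.
- env.observe(): the state, without advancing time (a new reading comes with each control period).
- env.read_camera(name): name is "side" or "top" or "wrist"; returns (picture, depth): 384x512x3 uint8, blue, green, red; 384x512 float32, mm along the optical axis (not along the pixel's ray), 0 where there is no reading.
- env.camera_model(name): a dict with "intrinsics" (3x3 intrinsics, pixels), "dist_coeffs" ([k1, k2, p1, p2, k3] as OpenCV has them; the pictures are not rectified), "world_to_cam" (4x4, takes a point from world to camera coordinates). Camera axes: x right, y down, z forward; pixel columns grow to the right and rows downward; lengths in mm; the calibration is good to about 2 mm. A picture is of the moment at which its call begins: read the wrist's pose just before it. camera_model takes no time and is no camera call; for the wrist camera it gives the pose at the moment of the call.
- env.hand_in(): hands the job in; it is judged then, once.
The state is a dict: "t": time; "joint_pos": joint angles; "qvel": joint speeds; "tau": joint torques, N m; "position": TCP position; "orientation": TCP orientation; "ft_force": force on the tool from outside, world axes, zero at the start; "wrist_torque": the same for the moment, N m; "finger_gap": finger opening in mm; "finger_force": force on a finger pad.
Only numpy, scipy, OpenCV 4.12 (cv2) and the standard library are available. Lean on these libraries where they do the work, as an engineer would, in place of code of your own. Each camera call takes 0.05 s, during which the arm holds its last target. There are 200 camera calls.

## Working session

There is one attempt and no reset: what is moved stays moved. The work goes in short steps, Python scripts to look and compute and a shell command to move; the robot and the scene stay as the last step left them, time stands still between calls to the robot, and variables do not carry over. Pictures are saved under pics/ and viewed, at most 10 in all, crops included, and the job is handed in when it is done.

```bash
mkdir -p pics
cat > h.py <<'E'
import numpy as np, cv2
from plant import env
def snap(name,fn=None):
    m=env.camera_model(name); im,d=env.read_camera(name)
    if fn: cv2.imwrite('pics/'+fn,im)
    return im,d,m
def ray(m,uv):
    K=np.array(m['intrinsics']);D=np.array(m['dist_coeffs']);T=np.array(m['world_to_cam'])
    p=cv2.undistortPoints(np.array(uv,float).reshape(-1,1,2),K,D).reshape(-1,2)
    R=T[:3,:3];c=-R.T@T[:3,3]
    return c,np.c_[p,np.ones(len(p))]@R
def onplane(m,uv,z):
    c,r=ray(m,uv); return c+r*((z-c[2])/r[:,2])[:,None]
def cloud(m,d):
    v,u=np.mgrid[:d.shape[0],:d.shape[1]]
    c,r=ray(m,np.c_[u.ravel(),v.ravel()])
    return (c+r*d.ravel()[:,None]).reshape(*d.shape,3)
def st():
    o=env.observe(); return o
E
python3 - <<'E'
from h import *
o=st(); print({k:np.round(v,3) for k,v in o.items()})
a,d,m=snap('top'); b,d2,m2=snap('side')
np.savez('s0.npz',a=a,d=d,b=b,d2=d2)
for q in (m,m2):
    T=np.array(q['world_to_cam']);print(-T[:3,:3].T@T[:3,3],T[2,:3],q['intrinsics'][0])
cv2.imwrite('pics/top.png',a);cv2.imwrite('pics/side.png',b)
E
```

```text
{'t': np.float64(0.0), 'joint_pos': array([ 1.302,  0.322, -0.07 ,  1.452,  0.023,  1.371, -0.057]), 'qvel': array([-0.001, -0.001, -0.   , -0.   , -0.   , -0.   ,  0.001]), 'tau': array([-0.0000e+00, -4.9129e+01, -4.0400e-01, -3.1253e+01, -6.4000e-02,
        4.4000e-02,  0.0000e+00]), 'position': array([ 181.146, -623.662,  221.464]), 'orientation': array([ 0.99 ,  0.141, -0.   , -0.001]), 'ft_force': array([-0.906,  0.03 , -0.081]), 'wrist_torque': array([-0.009,  0.029,  0.005]), 'finger_force': np.float64(0.0), 'finger_gap': np.float64(86.659)}
[ 299.63608862   16.14922415 1333.79078965] [ 0.11358059 -0.00269919 -0.99352512] [410.77692534   0.         251.33281662]
[   53.69983504 -1552.82654914   899.29387652] [ 0.21880718  0.86664047 -0.4483946 ] [462.01395048   0.         254.77624884]
```

View pics/top.png

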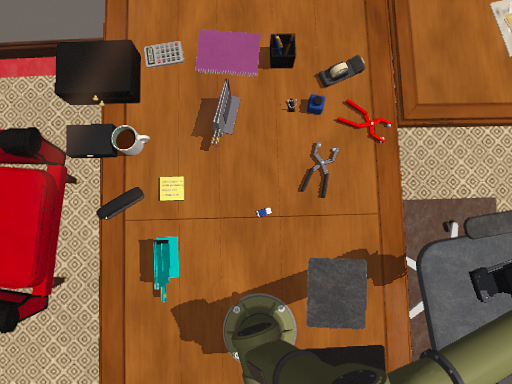

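View pics/side.png

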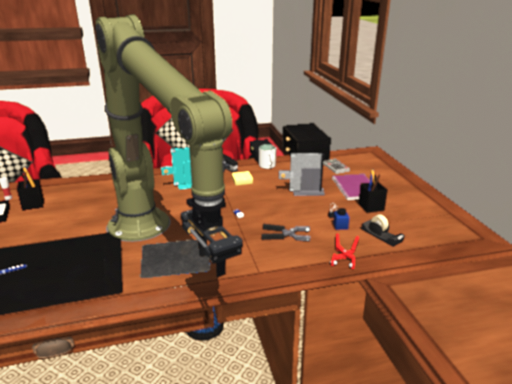

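The top view has x pointing up and y to the left. The grey/black pliers are at about (320,170) with the jaws up at (322,150). The grey portfolio is at about (222,112), with its tongue near (212,140). The red pliers at (365,120) and the teal portfolio at (166,265) are the decoys.

Run:
```python
from h import *
s=np.load('s0.npz');a,d=s['a'],s['d']
m=env.camera_model('top');P=cloud(m,d)
z=P[...,2]
def box(u0,v0,u1,v1,zlo,zhi):
    k=np.zeros(z.shape,bool);k[v0:v1,u0:u1]=True
    return k&(z>zlo)&(z<zhi)&(d>0)
print('desk',np.median(z[200:215,330:370]))
k=box(295,138,345,200,9,60)
np.set_printoptions(suppress=True,precision=1)
q=P[k];print(len(q),q.mean(0),q.min(0),q.max(0), np.median(q[:,2]))
k=box(195,75,245,155,25,250);q=P[k];print(len(q),q.min(0),q.max(0))
for lo,hi in((55,110),(140,175)):
    q=P[box(195,75,245,155,lo,hi)];print(lo,len(q));i=np.argsort(q[:,0]);print(q[i[:12]])
big=np.hstack([cv2.resize(a[70:160,190:250],None,fx=6,fy=6,interpolation=cv2.INTER_CUBIC),cv2.resize(a[135:205,290:350],None,fx=6,fy=6,interpolation=cv2.INTER_CUBIC)[:540] if 0 else cv2.resize(a[125:215,290:350],None,fx=6,fy=6,interpolation=cv2.INTER_CUBIC)])
cv2.imwrite('pics/crop.png',big)
```

```text
desk 0.3488514834848502
455 [ 509.6 -213.    21.1] [ 415.5 -274.4    9. ] [ 599.8 -148.    34.2] 22.16465598122909
588 [581.2  72.7  25.2] [761.4 131.1 180.4]
55 192
[[581.2 117.6  97.3]
 [581.9 119.1  80.4]
 [584.2 117.5  97.8]
 [584.4 131.1  84.8]
 [584.7 117.   67.4]
 [584.8 129.5  68.6]
 [585.8 130.3  92.6]
 [585.8 128.6  78.1]
 [586.4 116.4  73.9]
 [586.7 117.3 100.6]
 [587.6 128.   84.1]
 [588.5 130.1  94.4]]
140 195
[[627.8 108.  167.1]
 [628.1 107.  143.7]
 [628.5 105.3 164.3]
 [629.1 107.5 173.1]
 [629.3 106.4 150.6]
 [629.8 104.8 170.1]
 [630.8 116.7 167.8]
 [630.9 115.7 145.6]
 [631.3 117.8 155.4]
 [631.9 118.9 174.8]
 [632.2 116.1 173.6]
 [633.8 115.6 146.4]]
```

View pics/crop.png

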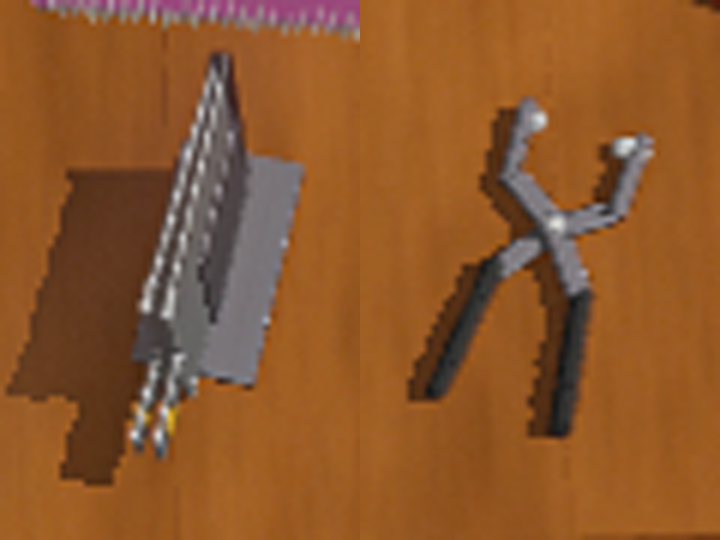

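The crop shows the tongue's two strips with brass discs on the left. On the right are the pliers: pivot near (322,162), both dies visible, heading about -0.29 rad. I'll move above the pliers next for a closer look with the wrist camera.

```bash
cat >> h.py <<'E'
def frame():
    from scipy.spatial.transform import Rotation as R
    o=st(); return np.array(o['position']),R.from_quat(o['orientation']).as_matrix(),o
def go(x,y,z,head):
    "tool-frame shift (units 0.04 m) and turn (0.1 rad) to a TCP goal with tool x at heading, if shift done first"
    p,M,o=frame(); h=np.arctan2(M[1,0],M[0,0]); s=M.T@(np.array([x,y,z])-p)/40
    print('shift',np.round(s,2),'turn',round(-(head-h)*10,2),'now',np.round(p,1),'head',round(h,3))
E
python3 - <<'E'
from h import *
np.set_printoptions(suppress=True,precision=2)
p,M,o=frame();m=env.camera_model('wrist');T=np.array(m['world_to_cam'])
print('cam in tool',M.T@(-T[:3,:3].T@T[:3,3]-p),'axis',M.T@T[2,:3],m['intrinsics'][0][0])
mt=env.camera_model('top')
f=lambda x,y:(289.5+x/6,124.5+y/6)
uv=[f(555,222),f(435,390),f(560,430),f(540,118),f(625,147)]
w=onplane(mt,uv,22);print(w)
ax=(w[3]+w[4]-w[1]-w[2]);h=np.arctan2(ax[1],ax[0]);print('head',h)
g=w[0]-47*np.array([np.cos(h),np.sin(h),0]);print('grip',g)
go(g[0],g[1],222,h)
s=np.load('s0.npz');P=cloud(mt,s['d']);d=s['d'];k=np.zeros(d.shape,bool);k[75:155,195:245]=1
q=P[k&(P[...,2]>150)&(P[...,2]<190)]
# top edges: per x bin
for x in range(625,770,15):
    t=q[(q[:,0]>=x)&(q[:,0]<x+15)]; print(x,np.sort(t[:,1]).round(0))
E
```

```text
cam in tool [  66.46   -0.29 -162.14] axis [-0.25  0.    0.97] 340.59719636294034
[[ 526.65 -415.38   22.  ]
 [ 436.7  -344.29   22.  ]
 [ 413.28 -410.88   22.  ]
 [ 584.38 -410.9    22.  ]
 [ 567.21 -456.79   22.  ]]
head -0.3571092640440224
grip [ 482.61 -398.95   22.  ]
shift [ 8.8  -3.29 -0.01] turn 6.4 now [ 181.2 -623.7  221.6] head 0.283
625 [103. 104. 104. 104. 104. 105. 105. 106. 107. 107. 108. 108. 114. 114.
 114. 115. 116. 116. 116. 117. 118. 119.]
640 [101. 101. 101. 101. 102. 102. 103. 103. 104. 104. 109. 110. 110. 111.
 111. 111. 112. 113. 113. 113. 113. 116. 116.]
655 [ 96.  96.  97.  97.  98.  98.  98.  99.  99.  99. 100. 101. 105. 105.
 106. 107. 107. 107. 107. 107. 108. 108. 109. 110. 110. 110.]
670 [ 92.  93.  93.  93.  95.  95.  95.  95.  95.  96.  98. 101. 101. 102.
 102. 102. 104. 104. 104. 104. 104. 105.]
685 [ 89.  89.  89.  90.  90.  91.  92.  92.  92.  92.  92.  95.  96.  97.
  98.  98.  98.  99.  99. 100. 101. 101. 101.]
700 [85. 86. 86. 86. 87. 87. 89. 89. 89. 89. 92. 92. 93. 93. 93. 94. 95. 95.
 95. 95. 96. 96. 98. 98.]
715 [81. 82. 82. 83. 83. 84. 84. 84. 85. 85. 86. 88. 89. 89. 89. 90. 91. 91.
 92. 92. 94.]
730 [78. 79. 79. 79. 80. 80. 80. 80. 82. 82. 82. 83. 85. 85. 85. 86. 86. 86.
 87. 88. 88. 88.]
745 [73. 73. 74. 74. 74. 75. 76. 76. 76. 76. 77. 77. 77. 79. 79. 79. 79. 79.
 82. 82. 82. 82. 82. 83. 85. 85. 85.]
760 [79. 82.]
```

Run:
```python
from h import *
np.set_printoptions(suppress=True,precision=2)
mt=env.camera_model('top')
f=lambda x,y:(289.5+(x-360)/6,124.5+y/6)
uv=[f(555,222),f(435,390),f(560,430),f(540,118),f(625,147)]
w=onplane(mt,uv,22);print(w)
ax=(w[3]+w[4]-w[1]-w[2]);h=np.arctan2(ax[1],ax[0]);print('head',h)
g=w[0]-47*np.array([np.cos(h),np.sin(h),0]);print('grip',g)
go(g[0],g[1],200,h)
```

```text
[[ 531.48 -218.96   22.  ]
 [ 441.86 -150.21   22.  ]
 [ 418.54 -216.4    22.  ]
 [ 589.01 -213.52   22.  ]
 [ 571.83 -259.09   22.  ]]
head -0.33917545245500746
grip [ 487.16 -203.33   22.  ]
shift [10.28 -7.96  0.55] turn 6.22 now [ 181.2 -623.7  221.6] head 0.283
```

```bash
python3 -m pendant '0.3 -0.2 0 0;0.7 -0.55 0 0;0.7 -0.55 0 0;0.7 -0.55 0 0;0.7 -0.55 0 0;0.7 -0.55 0 0;0.7 -0.55 0 0;0.7 -0.55 0 0;0.7 -0.55 0 0;0.7 -0.55 0 0;0.7 -0.55 0 0;0.7 -0.55 0 0;0.7 -0.55 0 0;0.7 -0.55 0 0;0.7 -0.55 0 0' 1
python3 -m pendant '0.2 -0.1 0 1;0 0 0 1;0 0 0 1;0 0 0 1;0 0 0 1;0 0 0 1;0 0 0 0.2;0 0 0 0;0 0 0 0'
python3 - <<'E'
from h import *
np.set_printoptions(suppress=True,precision=2)
go(487,-203,222,-.339)
a,d,m=snap('wrist','w1.png');np.savez('w1.npz',a=a,d=d,T=m['world_to_cam'])
E
```

```text
t: 1.35
position: [481.6, -205.2, 222.5]
orientation: [0.99, 0.141, -0.0, 0.0]
ft_force: [1.2, -0.4, -0.4]
finger_gap: 86.8
finger_force: 0.0
t: 2.1
position: [487.6, -201.3, 222.5]
orientation: [0.986, -0.166, -0.0, 0.0]
ft_force: [-0.4, 0.5, -0.0]
finger_gap: 86.6
finger_force: 0.0
shift [0.   0.04 0.01] turn 0.05 now [ 487.6 -201.3  222.5] head -0.334
```

View pics/w1.png

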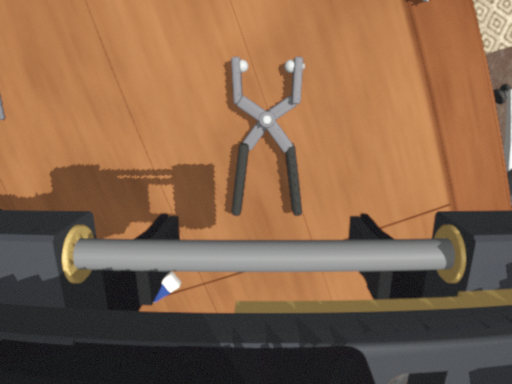

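The wrist view shows the pivot at (266,119), the handle ends at (236,212) and (296,212), and the dies at (243,66) and (290,66). The handles run nearly straight down the picture.

Run:
```python
from h import *
np.set_printoptions(suppress=True,precision=2)
s=np.load('w1.npz');a=s['a'];m=dict(env.camera_model('wrist'));m['world_to_cam']=s['T']
hsv=cv2.cvtColor(a,cv2.COLOR_BGR2HSV)
roi=np.zeros(a.shape[:2],np.uint8);roi[45:225,215:315]=1
dark=((hsv[...,2]<60)&(roi>0)).astype(np.uint8)
n,L,S,C=cv2.connectedComponentsWithStats(dark)
for i in range(1,n):
    if S[i,4]>150:
        v,u=np.nonzero(L==i); pts=np.c_[u,v].astype(float)
        w=onplane(m,pts,20); c=w.mean(0)[:2]; ev=np.linalg.svd(w[:,:2]-c,full_matrices=False)[2][0]; ev*=np.sign(ev[0])
        pr=(w[:,:2]-c)@ev
        print(i,S[i],c,'head',np.arctan2(ev[1],ev[0]),'ends',pr.min(),pr.max())
w=onplane(m,[(266,119)],24);print('pivot z24',w)
wd=onplane(m,[(243,66),(290,66)],14);print('dies',wd)
P=cloud(m,s['d']);print('pivot depth',P[117:122,264:269].reshape(-1,3).mean(0))
print('handles z',np.median(P[150:205][:, 225:300][dark[150:205][:,225:300]>0],axis=0))
```

```text
pivot z24 [[ 528.71 -219.09   24.  ]]
dies [[ 588.   -214.34   14.  ]
 [ 571.89 -260.68   14.  ]]
pivot depth [ 528.86 -219.12   26.47]
handles z [ 460.02 -221.6    22.41]
```

Run:
```python
from h import *
np.set_printoptions(suppress=True,precision=2)
s=np.load('w1.npz');a=s['a'];m=dict(env.camera_model('wrist'));m['world_to_cam']=s['T']
hsv=cv2.cvtColor(a,cv2.COLOR_BGR2HSV)
roi=np.zeros(a.shape[:2],np.uint8);roi[145:225,215:315]=1
print(a[180,240],a[180,292],a[180,265])
dark=((a.max(2)<80)&(a[...,2]<a[...,0]+30)&(roi>0)).astype(np.uint8)
n,L,S,C=cv2.connectedComponentsWithStats(dark)
for i in range(1,n):
    if S[i,4]>60:
        v,u=np.nonzero(L==i)
        w=onplane(m,np.c_[u,v].astype(float),20); c=w.mean(0)[:2]; ev=np.linalg.svd(w[:,:2]-c,full_matrices=False)[2][0]; ev*=np.sign(ev[0])
        pr=(w[:,:2]-c)@ev
        print(i,S[i],c,'head',np.arctan2(ev[1],ev[0]),'ends',pr.min(),pr.max())
```

```text
[74 79 81] [65 69 69] [ 82 127 185]
1 [232 145  16  70 534] [ 475.72 -169.19] head -0.4622739674336422 ends -40.058691269827605 39.31220640312997
2 [285 148  16  67 508] [ 453.71 -224.25] head -0.19309562355442556 ends -37.6883789962997 37.98558496653291
```

```bash
python3 -m pendant '-0.06 0.08 0.3 0;0 0 0.8 0;0 0 0.8 0;0 0 0.8 0;0 0 0.8 0;0 0 0.7 0;0 0 0.5 0;0 0 0.3 0;0 0 0.2 0;0 0 0.1 0;0 0 0 0;0 0 0 0;0 0 0 0'
python3 -c "
from h import *
go(484.3,-203.6,4,-.336)"
```

```text
t: 3.23
position: [485.4, -204.7, 11.8]
orientation: [0.986, -0.168, 0.001, 0.0]
ft_force: [0.5, 0.4, 0.3]
finger_gap: 87.1
finger_force: 0.0
shift [-0.04 -0.02  0.2 ] turn -0.01 now [ 485.4 -204.7   11.8] head -0.337
```

```bash
python3 -m pendant '-0.03 -0.01 0.1 0;0 0 0.1 0;0 0 0 0;0 0 0 0;0 0 0 0'; python3 -m pendant '0 0 0 0;0 0 0 0;0 0 0 0;0 0 0 0;0 0 0 0;0 0 0 0;0 0 0 0;0 0 0 0' 0.7
```

```text
t: 3.65
position: [483.4, -203.4, 2.6]
orientation: [0.986, -0.168, 0.0, 0.0]
ft_force: [-0.5, 0.7, 0.4]
finger_gap: 87.3
finger_force: 0.0
t: 4.32
position: [483.2, -203.4, 2.6]
orientation: [0.986, -0.168, -0.0, 0.0]
ft_force: [-1.0, 0.8, 2.3]
finger_gap: 61.2
finger_force: 8.8
```

```bash
python3 -m pendant '0 0 -0.1 0;0 0 -0.3 0;0 0 -0.6 0;0 0 -0.8 0;0 0 -0.8 0;0 0 -0.8 0;0 0 -0.8 0;0 0 -0.8 0;0 0 -0.6 0;0 0 -0.4 0;0 0 -0.2 0;0 0 0 0;0 0 0 0'
python3 -c "
from h import *
go(446,86,250,-.25)"
```

```text
t: 5.4
position: [483.1, -203.2, 250.2]
orientation: [0.986, -0.168, -0.0, 0.0]
ft_force: [0.0, 0.1, -1.9]
finger_gap: 60.8
finger_force: 7.7
shift [-3.27 -6.52  0.01] turn -0.87 now [ 483.1 -203.2  250.2] head -0.337
```

```bash
python3 -m pendant '-0.12 -0.27 0 0;-0.3 -0.6 0 0;-0.3 -0.6 0 0;-0.3 -0.6 0 0;-0.3 -0.6 0 0;-0.3 -0.6 0 0;-0.3 -0.6 0 0;-0.3 -0.6 0 0;-0.3 -0.6 0 0;-0.3 -0.6 0 0;-0.3 -0.6 0 0;-0.15 -0.25 0 -0.3;0 0 0 -0.3;0 0 0 -0.27;0 0 0 0;0 0 0 0;0 0 0 0'
python3 - <<'E'
from h import *
go(446,86,250,-.25)
a,d,m=snap('wrist');p,M,o=frame();np.savez('w2.npz',a=a,d=d,T=m['world_to_cam'],p=p,M=M)
t,dt,mt=snap('top');np.savez('t2.npz',a=t,d=dt)
cv2.imwrite('pics/w2.png',a)
E
```

```text
t: 6.82
position: [445.8, 85.7, 249.9]
orientation: [0.992, -0.125, -0.001, 0.0]
ft_force: [0.4, 0.7, -1.7]
finger_gap: 60.8
finger_force: 7.7
shift [ 0.   -0.01 -0.  ] turn -0.01 now [445.8  85.7 249.9] head -0.251
```

View pics/w2.png

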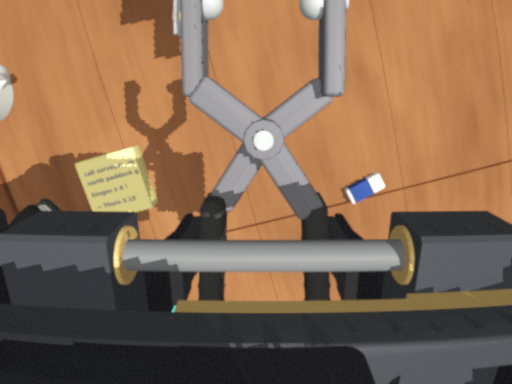

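The wrist view shows the dies at (211,6) and (311,6). The -y die protrudes further from its arm, about 3.5 mm. The stud tongue is hidden behind the left jaw at (175,15), so I'll shift to see it.

```bash
python3 -m pendant '0.2 0.25 0 0;0.4 0.5 0 0;0.4 0.5 0 0;0.2 0.25 0 0;0.2 0 0 0;0 0 0 0;0 0 0 0;0 0 0 0'
python3 - <<'E'
from h import *
a,d,m=snap('wrist');p,M,o=frame();np.savez('w3.npz',a=a,d=d,T=m['world_to_cam'],p=p,M=M)
cv2.imwrite('pics/w3.png',cv2.resize(a[0:180,20:270],None,fx=3,fy=3,interpolation=cv2.INTER_CUBIC))
E
```

```text
t: 7.58
position: [485.3, 15.7, 250.5]
orientation: [0.992, -0.124, -0.0, -0.0]
ft_force: [0.4, -0.1, -1.6]
finger_gap: 61.0
finger_force: 7.7
```

View pics/w3.png

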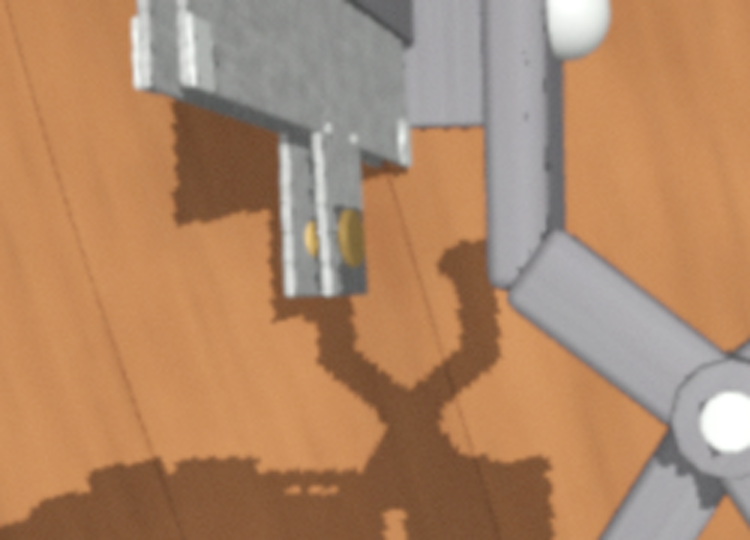

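The brass disc on the fixed (-y) side is at crop (351,238), picture (137,79). The front strip behind it ends at crop row 295. Next I'll measure from the depth.

Run:
```python
from h import *
np.set_printoptions(suppress=True,precision=1)
s=np.load('w3.npz');a,d=s['a'],s['d'];m=dict(env.camera_model('wrist'));m['world_to_cam']=s['T']
P=cloud(m,d)
f=lambda x,y:(int(19.5+x/3),int(y/3-.2))
for nm,(x,y) in dict(disc=(351,238),disc2=(351,225),disc3=(351,252),face=(345,285),face2=(350,180),topedge=(329,280),topedge2=(320,160),cover=(290,280),covertop2=(286,150)).items():
    u,v=f(x,y);print(nm,(u,v),P[v,u],a[v,u])
hsv=cv2.cvtColor(a,cv2.COLOR_BGR2HSV)
k=((hsv[...,0]>15)&(hsv[...,0]<32)&(hsv[...,1]>100)&(hsv[...,2]>80));k2=np.zeros_like(k);k2[65:95,128:145]=1
v,u=np.nonzero(k&k2);q=P[v,u];print('disc',len(v),u.mean(),v.mean(),u.min(),u.max(),v.min(),v.max());print(np.median(q,0),q.min(0),q.max(0))
# top edges of tongue: points with highest z in each row for the two strips
for v in range(52,98,4):
    print(v,[ (u,*P[v,u].round(0)) for u in range(112,142,3)])
# fixed board outer face (z 100-160)
k=np.zeros_like(k);k[0:45,90:150]=1
q=P[k&(P[...,2]>105)&(P[...,2]<155)&(P[...,0]>625)]
A=np.c_[q[:,0],np.ones(len(q))];c,_,_,_=np.linalg.lstsq(A,q[:,1],rcond=None);print(len(q),'board slope',np.arctan(c[0]),c,'resid',np.std(A@c-q[:,1]))
```

```text
disc (136, 79) [596.9 110.3  86.1] [ 65 112 136]
disc2 (136, 74) [601.2 108.6  87. ] [ 67 111 137]
disc3 (136, 83) [593.3 111.   87.6] [ 71 118 143]
face (134, 94) [584.3 116.5  86.4] [ 98 101  99]
face2 (136, 59) [549.7  -1.1 412.6] [147 150 149]
topedge (129, 93) [585.3 116.9  96.9] [219 222 220]
topedge2 (126, 53) [619.4 108.1  98.2] [214 218 216]
cover (116, 93) [588.6 128.9  96.7] [217 221 219]
covertop2 (114, 49) [626.4 118.5  96.1] [194 198 198]
disc 125 136.744 78.896 133 141 70 88
[597.2 110.7  83.7] [589.3 108.1  71.8] [605.5 114.3  89.6]
52 [(112, np.float64(647.0), np.float64(158.0), np.float64(0.0)), (115, np.float64(623.0), np.float64(118.0), np.float64(97.0)), (118, np.float64(623.0), np.float64(117.0), np.float64(94.0)), (121, np.float64(625.0), np.float64(118.0), np.float64(84.0)), (124, np.float64(621.0), np.float64(110.0), np.float64(96.0)), (127, np.float64(620.0), np.float64(108.0), np.float64(96.0)), (130, np.float64(621.0), np.float64(107.0), np.float64(90.0)), (133, np.float64(622.0), np.float64(108.0), np.float64(80.0)), (136, np.float64(623.0), np.float64(10
[... 6428 characters left out ...]
[(112, np.float64(599.0), np.float64(175.0), np.float64(-0.0)), (115, np.float64(586.0), np.float64(131.0), np.float64(97.0)), (118, np.float64(586.0), np.float64(129.0), np.float64(95.0)), (121, np.float64(586.0), np.float64(128.0), np.float64(89.0)), (124, np.float64(585.0), np.float64(128.0), np.float64(83.0)), (127, np.float64(585.0), np.float64(128.0), np.float64(76.0)), (130, np.float64(583.0), np.float64(117.0), np.float64(96.0)), (133, np.float64(583.0), np.float64(117.0), np.float64(88.0)), (136, np.float64(582.0), np.float64(117.0), np.float64(82.0)), (139, np.float64(582.0), np.float64(117.0), np.float64(73.0))]
1133 board slope -0.3529224253365 [ -0.4 339.4] resid 2.8979693238148
```

Run:
```python
from h import *
np.set_printoptions(suppress=True,precision=1)
for fn in('w2.npz','w3.npz'):
    s=np.load(fn);a,d,p,M=s['a'],s['d'],s['p'],s['M'];m=dict(env.camera_model('wrist'));m['world_to_cam']=s['T']
    k=np.zeros(a.shape[:2],np.uint8);k[125:155,248:280]=1
    w=((a.min(2)>200)&(k>0));v,u=np.nonzero(w);print('pivot px',u.mean(),v.mean(),end=' ')
    print('tool',(np.median(cloud(m,d)[v,u],0)-p)@M)
    T=(cloud(m,d)-p)@M
    for name,(u0,u1) in dict(L=(206,240),R=(285,323)).items():
        k=np.zeros(a.shape[:2],bool);k[0:22,u0:u1]=1;k&=(a.min(2)>140)&(np.ptp(a.astype(int),axis=2)<14)&(abs(T[...,2])<40)
        q=T[k];print(name,len(q),q.min(0),q.max(0))
    for v in(30,60):
        u=np.arange(165,360);g=(np.ptp(a[v,u].astype(int),axis=1)<14)&(abs(T[v,u,2])<30);uu=u[g];q=T[v,uu]
        L=q[q[:,1]<0];R=q[q[:,1]>0];print(v,'arms y',L[:,1].min(),L[:,1].max(),R[:,1].min(),R[:,1].max(),'z',q[:,2].min(),q[:,2].max(),'x',np.median(q[:,0]))
```

```text
pivot px 263.4622641509434 140.22327044025158 tool [ 49.4   0.4 -23.4]
L 265 [ 99.5 -23.3 -15.9] [106.5 -16.8  -7.8]
R 289 [ 99.5  16.3 -16.2] [106.2  24.4  -9.2]
30 arms y -32.97138696657816 -24.052623600590213 24.86348195003029 32.797148667842784 z -19.016203301174624 -5.111939080719507 x 93.43936140946991
60 arms y -32.25216843210743 -24.419024419027227 24.844556582101635 32.96707920606689 z -19.010206394090833 -7.579097000234558 x 81.68993545640507
pivot px 263.26888217522657 140.18731117824774 tool [ 49.6   0.2 -23.4]
L 269 [ 99.4 -23.6 -16.5] [106.7 -16.9  -7.5]
R 316 [ 99.6  15.9 -16.5] [106.6  24.5  -9.7]
30 arms y -33.16278661165955 -24.37021178449246 24.766609207914584 32.58735700917082 z -18.944785901348993 -6.693846098582158 x 93.56727025707443
60 arms y -32.38207515220819 -24.56977468816573 24.76805748270536 32.829525866764 z -18.829959844762673 -6.864777939752399 x 81.79883272391936
```

```bash
cat >> h.py <<'E'
S=np.array([598.9,117.0]);H=-.25
EX=np.array([np.cos(H),np.sin(H)]);EY=np.array([-np.sin(H),np.cos(H)])
def goal(back,lat,z=71):
    t=S-EX*back+EY*lat; go(t[0],t[1],z,H)
def where():
    p,M,o=frame();e=p[:2]-S;f=np.array(o['ft_force'])
    print('back %.1f lat %.1f z %.1f | fx %.1f fy %.1f fz %.1f gap %.1f ff %.1f t %.2f'%(-e@EX,e@EY,p[2],f[:2]@EX,f[:2]@EY,f[2],o['finger_gap'],o['finger_force'],o['t']))
E
python3 -c "
from h import *
where();goal(168,3);"
```

```text
back 85.0 lat -126.4 z 250.6 | fx 0.3 fy -0.5 fz -1.5 gap 61.0 ff 7.7 t 7.63
shift [-2.07 -3.24  4.49] turn 0.02 now [485.3  15.6 250.6] head -0.248
```

```bash
python3 -m pendant '-0.2 -0.3 0 0;-0.4 -0.6 0 0;-0.4 -0.6 0 0;-0.4 -0.6 0 0;-0.4 -0.6 0 0;-0.27 -0.4 0 0;0 -0.14 0 0.02;0 0 0.3 0;0 0 0.6 0;0 0 0.8 0;0 0 0.8 0;0 0 0.8 0;0 0 0.6 0;0 0 0.4 0;0 0 0.19 0;0 0 0 0;0 0 0 0;0 0 0 0'
python3 -c "
from h import *
where();goal(168,3);a,d,m=snap('side');b,d2,m2=snap('top')
cv2.imwrite('pics/s4.png',np.hstack([cv2.resize(a[140:220,230:330],None,fx=4,fy=4,interpolation=2),cv2.resize(b[100:180,180:260],None,fx=4,fy=4,interpolation=2)]))"
```

```text
t: 9.13
position: [438.5, 160.1, 71.9]
orientation: [0.992, -0.126, 0.001, -0.0]
ft_force: [-0.7, -0.2, -2.0]
finger_gap: 60.8
finger_force: 7.7
back 166.1 lat 2.1 z 71.9 | fx -0.6 fy -0.3 fz -2.0 gap 60.8 ff 7.7 t 9.13
shift [-0.05 -0.02  0.02] turn -0.03 now [438.5 160.1  71.9] head -0.253
```

View pics/s4.png

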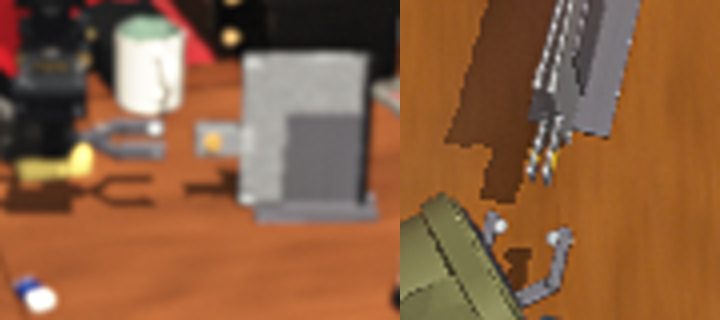

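The side view (left) shows the jaws level with the tongue. The top view (right) shows the tongue lined up between the dies at (498,226) and (556,238). I'll advance and watch the force.

```bash
python3 -m pendant '0.1 -0.01 0.02 -0.03;0.2 0 0 0;0.2 0 0 0;0.2 0 0 0;0 0 0 0'; python3 -c "
from h import *
where()"; python3 -m pendant '0.15 0 0 0;0.15 0 0 0;0.15 0 0 0;0.15 0 0 0;0 0 0 0;0 0 0 0'; python3 -c "
from h import *
where();goal(113,3)"
```

```text
t: 9.65
position: [467.0, 152.8, 70.4]
orientation: [0.992, -0.125, 0.001, -0.001]
ft_force: [0.7, -0.0, -1.6]
finger_gap: 61.3
finger_force: 7.7
back 136.6 lat 2.0 z 70.4 | fx 0.7 fy 0.1 fz -1.6 gap 61.3 ff 7.7 t 9.65
t: 10.15
position: [488.1, 147.6, 70.0]
orientation: [0.992, -0.124, -0.0, -0.0]
ft_force: [0.0, 0.9, -2.6]
finger_gap: 61.1
finger_force: 7.7
back 114.9 lat 2.2 z 70.0 | fx -0.2 fy 0.8 fz -2.6 gap 61.1 ff 7.7 t 10.15
shift [ 0.05 -0.02 -0.02] turn 0.0 now [488.1 147.6  70. ] head -0.25
```

```bash
w(){ python3 -c "
from h import *
where()"; }; python3 -m pendant '0.03 -0.01 -0.02 0;0 0 0 0;0 0 0 0;0 0 0 0' 0.66 >/dev/null; w; python3 -m pendant '0 0 0 0;0 0 0 0;0 0 0 0' 0.63 >/dev/null; w;  python3 -m pendant '0 0 0 0;0 0 0 0;0 0 0 0' 0.61 >/dev/null; w
python3 -c "
from h import *
a,d,m=snap('wrist');b,d2,m2=snap('top')
cv2.imwrite('pics/s5.png',np.hstack([cv2.resize(a[0:100,150:360],None,fx=2.5,fy=2.5,interpolation=2),cv2.resize(b[115:165,190:240],None,fx=5,fy=5,interpolation=2)]))"
```

```text
back 114.0 lat 2.6 z 71.0 | fx 0.6 fy -0.0 fz -1.1 gap 58.0 ff 8.1 t 10.48
back 113.9 lat 2.6 z 70.9 | fx 0.1 fy 0.5 fz -1.2 gap 55.4 ff 8.4 t 10.73
back 113.9 lat 2.6 z 70.9 | fx 0.0 fy -0.5 fz -1.5 gap 53.7 ff 8.9 t 10.98
```

View pics/s5.png

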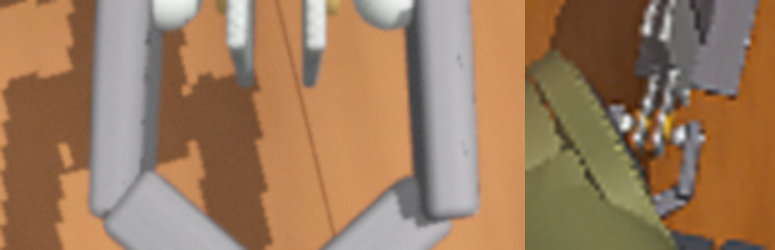

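The close-up shows both dies around the tongue with near-equal clearance, about 3.5 mm each side. I'll close in small steps and use the lateral force as the feel.

```bash
w(){ python3 -c "
from h import *
where()"; }; for o in 0.60 0.59 0.58; do python3 -m pendant '0 0 0 0;0 0 0 0;0 0 0 0' $o >/dev/null; w; done
```

```text
back 113.9 lat 2.6 z 70.9 | fx -0.7 fy -0.8 fz -2.2 gap 52.5 ff 10.0 t 11.33
back 113.8 lat 2.6 z 70.9 | fx -1.4 fy 0.0 fz -1.9 gap 51.4 ff 11.2 t 11.58
back 113.9 lat 2.6 z 70.9 | fx 1.0 fy 0.2 fz -1.7 gap 51.0 ff 11.6 t 11.83
```

```bash
w(){ python3 -c "
from h import *
where()"; }; w; python3 -m pendant '0 0.015 0 0;0 0 0 0;0 0 0 0' 0.57; w; python3 -m pendant '0 0 0 0;0 0 0 0;0 0 0 0' 0.57 >/dev/null; w
```

```text
back 113.9 lat 2.6 z 70.9 | fx 1.0 fy 0.2 fz -1.7 gap 51.0 ff 11.6 t 11.83
t: 12.08
position: [489.1, 147.2, 70.9]
orientation: [0.992, -0.124, 0.0, -0.0]
ft_force: [-0.1, 0.1, -1.4]
finger_gap: 50.2
finger_force: 12.2
back 113.9 lat 2.1 z 70.9 | fx -0.1 fy 0.1 fz -1.4 gap 50.2 ff 12.2 t 12.08
back 113.9 lat 2.1 z 70.9 | fx 0.1 fy 0.7 fz -1.9 gap 49.5 ff 12.3 t 12.33
```

```bash
w(){ python3 -c "
from h import *
where()"; }; python3 -m pendant '0 0.013 0 0;0 0 0 0;0 0 0 0;0 0 0 0' 0.56 >/dev/null; w;  python3 -m pendant '0 0.013 0 0;0 0 0 0;0 0 0 0;0 0 0 0' 0.55 >/dev/null; w
```

```text
back 114.0 lat 1.8 z 70.9 | fx 0.4 fy 1.4 fz -1.5 gap 48.8 ff 13.9 t 12.67
back 114.2 lat 1.3 z 70.9 | fx -2.2 fy 3.1 fz -1.2 gap 48.6 ff 16.4 t 13.00
```

```bash
w(){ python3 -c "
from h import *
where()"; }; for i in 0.54 0.53; do python3 -m pendant '0 0.005 0 0;0 0 0 0;0 0 0 0;0 0 0 0' $i >/dev/null; w; done
```

```text
back 114.5 lat 1.0 z 70.8 | fx -3.7 fy 2.6 fz -1.8 gap 47.2 ff 19.2 t 13.33
back 114.7 lat 0.7 z 70.7 | fx -4.9 fy 3.2 fz -1.3 gap 46.6 ff 21.1 t 13.67
```

```bash
w(){ python3 -c "
from h import *
where()"; }; for i in 0.525 0.52; do python3 -m pendant '0 0.005 0 0;0 0 0 0;0 0 0 0;0 0 0 0' $i >/dev/null; w; done
```

```text
back 114.9 lat 0.5 z 70.6 | fx -4.6 fy 3.9 fz -0.0 gap 45.9 ff 21.6 t 14.00
back 114.9 lat 0.2 z 70.6 | fx -5.5 fy 3.2 fz -0.8 gap 45.7 ff 21.3 t 14.33
```

```bash
w(){ python3 -c "
from h import *
where()"; }; for i in 0.515 0.51; do python3 -m pendant '0 0.004 0 0;0 0 0 0;0 0 0 0;0 0 0 0' $i >/dev/null; w; done
```

```text
back 112.6 lat -1.2 z 71.0 | fx 0.5 fy -0.3 fz -2.6 gap 45.1 ff 13.1 t 14.67
back 113.4 lat -0.6 z 71.0 | fx -0.1 fy -0.3 fz -2.3 gap 44.6 ff 12.9 t 15.00
```

The finger force fell from 21 to 13 N and the lateral force vanished, so the stud clicked. I'll check the pivot position and the shut stud before opening.

Run:
```python
from h import *
np.set_printoptions(suppress=True,precision=1)
a,d,m=snap('wrist');p,M,o=frame()
T=(cloud(m,d)-p)@M
k=np.zeros(a.shape[:2],bool);k[90:180,230:300]=1;k&=a.min(2)>200
v,u=np.nonzero(k);print('pivot',u.mean(),v.mean(),np.median(T[v,u],0));where()
cv2.imwrite('pics/s6.png',cv2.resize(a[0:190,130:380],None,fx=2.5,fy=2.5,interpolation=2))
```

```text
pivot 263.4767441860465 130.25872093023256 [ 53.8   0.6 -23.8]
back 113.6 lat -0.5 z 70.9 | fx -0.0 fy 0.1 fz -1.1 gap 45.0 ff 12.9 t 15.05
```

View pics/s6.png

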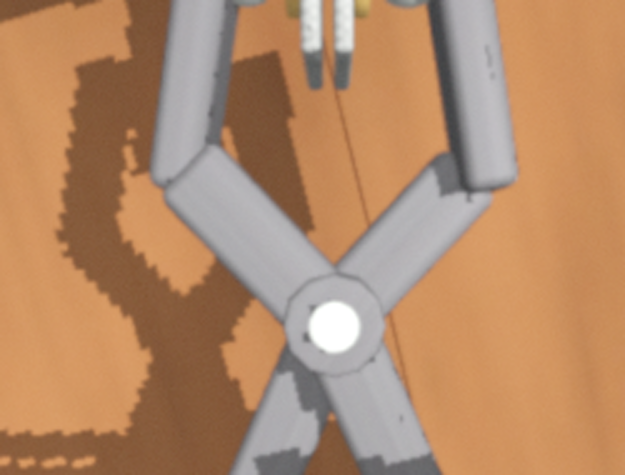

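The picture shows the two strips together between the dies, so the stud is shut. The pivot is at x=53.8 in the tool frame, which puts the nose within about 1 mm of the stud. Next I open the jaws and back off.

```bash
w(){ python3 -c "
from h import *
where()"; }; python3 -m pendant '0 0 0 0;0 0 0 0;0 0 0 0;0 0 0 0' 0.58 >/dev/null; w; python3 -m pendant '0 0 0 0;0 0 0 0;0 0 0 0;0 0 0 0;0 0 0 0' 0.69 >/dev/null; w
python3 -m pendant '-0.1 0 0 0;-0.2 0 0 0;-0.2 0 0 0;-0.3 0 0 0;-0.3 0 0 0;-0.2 0 0 0;-0.1 0 0 0;0 0 0 0;0 0 0 0' >/dev/null; w
```

```text
back 113.9 lat -0.2 z 70.9 | fx -0.2 fy 0.5 fz -1.8 gap 50.7 ff 11.7 t 15.38
back 113.8 lat -0.2 z 70.9 | fx -0.1 fy -0.3 fz -1.4 gap 59.7 ff 7.8 t 15.80
back 169.5 lat -0.2 z 71.1 | fx 0.2 fy -0.2 fz -1.6 gap 60.2 ff 7.8 t 16.55
```

```bash
python3 -m pendant '0 0 -0.3 0;0 0 -0.6 0;0 0 -0.8 0;0 0 -0.8 0;0 0 -0.6 0;0 0 -0.3 0;0 0 0 0;0 0 0 0'
python3 - <<'E'
from h import *
np.set_printoptions(suppress=True,precision=1)
go(483,-203,203,-.337)
a,d,m=snap('wrist');p,M,o=frame()
T=(cloud(m,d)-p)@M
k=np.zeros(a.shape[:2],bool);k[90:180,230:300]=1;k&=a.min(2)>200
v,u=np.nonzero(k);print('pivot',np.median(T[v,u],0))
for r in ((20,60,170,205),(20,60,320,360)):
  t=T[r[0]:r[1],r[2]:r[3]].reshape(-1,3);t=t[abs(t[:,2])<25];print(np.percentile(t[:,2],5))
E
```

```text
t: 17.22
position: [434.5, 158.7, 206.8]
orientation: [0.992, -0.124, 0.0, 0.0]
ft_force: [-0.6, -0.2, -2.6]
finger_gap: 60.5
finger_force: 7.8
shift [3.4 8.5 0.1] turn 0.87 now [434.5 158.7 206.8] head -0.25
pivot [ 50.4  -0.1 -24.7]
-19.98346958785522
-19.986630664974697
```

```bash
python3 -m pendant '0.1 0.3 0 0;0.3 0.75 0 0;0.3 0.75 0 0;0.3 0.75 0 0;0.3 0.75 0 0;0.3 0.75 0 0;0.3 0.75 0 0;0.3 0.75 0 0;0.3 0.75 0 0;0.3 0.75 0 0;0.3 0.75 0 0;0.3 0.7 0 0.3;0 0 0 0.3;0 0 0 0.27;0 0 0 0;0 0 0 0'
python3 -m pendant '0 0 0.3 0;0 0 0.6 0;0 0 0.8 0;0 0 0.8 0;0 0 0.8 0;0 0 0.7 0;0 0 0.4 0;0 0 0.2 0;0 0 0 0;0 0 0 0;0 0 0 0'
python3 -c "
from h import *
go(483,-203,3,-.337)"
```

```text
t: 18.6
position: [481.3, -203.6, 204.8]
orientation: [0.986, -0.167, -0.002, -0.001]
ft_force: [0.1, 0.3, -1.6]
finger_gap: 60.1
finger_force: 7.8
t: 19.52
position: [483.4, -204.5, 24.2]
orientation: [0.986, -0.167, 0.001, 0.0]
ft_force: [1.0, 0.6, -1.3]
finger_gap: 60.2
finger_force: 7.8
shift [-0.02 -0.03  0.53] turn 0.01 now [ 483.4 -204.5   24.2] head -0.336
```

```bash
w(){ python3 -c "
from h import *
where()"; }; python3 -m pendant '0 0 0.2 0;0 0 0.15 0;0 0 0.1 0;0 0 0 0;0 0 0 0' >/dev/null; w; for i in 1 2; do python3 -m pendant '0 0 0.03 0;0 0 0 0;0 0 0 0' >/dev/null; w; done
```

```text
back 33.9 lat -340.1 z 4.6 | fx -0.4 fy -0.7 fz -1.6 gap 60.2 ff 7.8 t 19.93
back 33.5 lat -340.1 z 3.9 | fx 0.1 fy -0.2 fz -1.2 gap 60.4 ff 7.8 t 20.18
back 33.4 lat -340.1 z 2.7 | fx 0.3 fy -0.5 fz -1.7 gap 60.0 ff 7.8 t 20.43
```

```bash
w(){ python3 -c "
from h import *
where()"; }; for i in 1 2; do python3 -m pendant '0 0 0.02 0;0 0 0 0;0 0 0 0' >/dev/null; w; done
```

```text
back 33.4 lat -340.1 z 2.6 | fx -2.1 fy 0.5 fz 4.4 gap 60.3 ff 8.1 t 20.68
back 33.1 lat -340.1 z 2.3 | fx -2.8 fy 0.2 fz 9.3 gap 60.3 ff 7.9 t 20.93
```

The pliers are resting on the desk, with fz rising. I'll release slowly and lift away.

```bash
python3 -m pendant '0 0 -0.02 0;0 0 0 0;0 0 0 0;0 0 0 0' 0.8 >/dev/null; python3 -m pendant '0 0 0 0;0 0 0 0;0 0 0 0;0 0 0 0' 1; python3 -m pendant '0 0 -0.1 0;0 0 -0.3 0;0 0 -0.6 0;0 0 -0.8 0;0 0 -0.8 0;0 0 -0.8 0;0 0 -0.8 0;0 0 -0.5 0;0 0 -0.2 0;0 0 0 0;0 0 0 0'
python3 - <<'E'
from h import *
a,d,m=snap('wrist');b,_,_=snap('top')
cv2.imwrite('pics/s7.png',np.hstack([a[30:250,200:340],cv2.resize(b[70:210,185:345],None,fx=2.5,fy=2.5,interpolation=2)[:220*2][:350,:400]][1:]+[cv2.resize(a[30:230,200:340],(245,350))]))
P=cloud(m,d);k=np.zeros(a.shape[:2],bool);k[45:225,215:320]=1
z=P[k&(P[...,2]>8)];print('top heights',np.percentile(z[:,2],[5,50,95,99]))
where()
E
```

```text
t: 21.6
position: [482.0, -204.1, 1.5]
orientation: [0.986, -0.167, -0.0, -0.0]
ft_force: [-0.2, 0.6, 0.5]
finger_gap: 85.0
finger_force: 0.0
t: 22.52
position: [481.9, -204.1, 197.4]
orientation: [0.986, -0.167, -0.0, 0.0]
ft_force: [-0.2, 0.2, -0.5]
finger_gap: 86.6
finger_force: 0.0
top heights [ 11.4314532   22.23986701  25.07795594 359.51777355]
back 34.8 lat -340.0 z 195.9 | fx 0.1 fy 0.4 fz -0.3 gap 86.9 ff 0.0 t 22.62
```

View pics/s7.png

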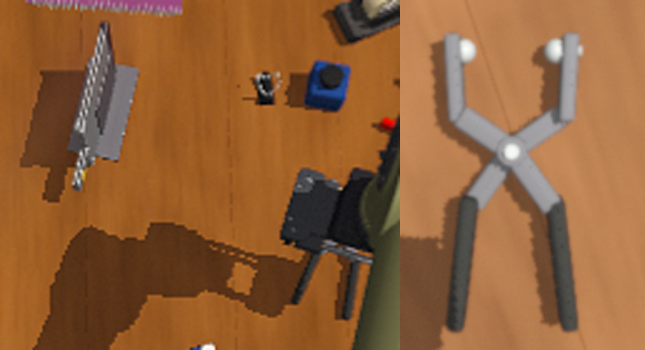

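The pliers lie flat and released on the desk, far from the portfolio. The stud's strips are shut at (80,175), and the bystanders look undisturbed.

```bash
python3 -c "
from plant import env
print(env.hand_in())"
```

```text
the job is handed in; nothing more can be done
None
```

The job is handed in, though no verdict came back: the stud clicked shut, and the pliers were set down flat and released well clear of the portfolio, with no bystander seen to move.

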